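# Uncover, load and set the dry heating bath

### The job

Get the dry heating bath ready for a run. First take off its metal cover, which is hooked under the retaining lip at the back of the tub, so lift its front and tilt it back to draw it free without forcing it, and lay it flat, handle up, fully on the blue mat; then stand every blue-capped amber bottle upright inside the tub, setting each down gently. Only when all of them are in, turn the dial in its recess clockwise until its white pointer stands at the red set marker; leave the clear bottle and everything else on the bench where they are.

Things in the scene. Friction and masses are not known exactly. Their poses are not given: they have to be found in the camera images.
- bath: Dry heating bath: white housing 240 mm (x) by 330 mm (y) standing flat on the bench, fixed, at a varying place and heading. Origin at the centre of its underside; x to its back, y to its left, z up. Steel tub (with the cover on) in its left part, control deck with the dial on its right (-y).
- tub (a point): Centre of the tub's flat heated floor, 70 mm above the bench; axes as the bath's. The tub is empty, 180 mm (x) by 190 mm (y) inside, its vertical walls 8 mm thick; their rim is 60 mm above this floor (130 mm above the bench). At the back the rim is a flat ledge 50 mm deep, x = 90 to 140 mm from here.
- lip (a point): Middle of the front lower edge of the dark retaining lip, which reaches forward over the tub's rear ledge along its whole width; axes as the bath's. It is 88 mm behind the tub's centre and 10 mm above the rim; the lip is 6 mm thick and the slot under it is closed 44 mm behind this edge.
- cover: Loose metal cover, 0.25 to 0.46 kg: plate 226 (x, -98 to 128) by 198 (y) by 4 mm with skirts hanging 12 mm below it, outer faces at x = -83 mm (front) and y = +-91 mm (x -79 to 59). Origin level with the skirts' lower edge, under the handle: 118 mm above the bench when on the bath, over the tub's centre, axes as the bath's; lying on its skirts it is level, origin on the support.
- cover_rear (a point): Middle of the lower rear edge of the cover's plate, 128 mm behind the cover's origin, 12 mm above it; axes as the cover's. At the start it is 40 mm in under the lip, on the ledge: lifted straight up the cover jams, slid flat it stops after 7 mm. Tilted 0.10 rad about this edge, front up (0.14 at most so far in), its front skirt is 9 mm over the rim; then draw it forward.
- handle (a point): Centre of the cover's handle, a black square-edged bar along the cover's y: 110 mm long, 14 mm wide (x), 18 mm high, on two posts at y = +-45 mm. It is 43 mm above the cover's origin; 18 mm of free space between bar and plate; the cover's centre of mass is below it, within 15 mm.
- mat: Blue mat lying on the bench to the left of the bath, fixed, 260 (x) by 240 mm, 4 mm thick; origin at the centre of its underside. The cover belongs on it, any way round.
- dial_axis (a point): Point on the dial's axis level with the deck's top, 140 mm above the bench; axes as the bath's. The dial stands in a round well, 41 mm radius, 34 mm deep. On its floor turns a grey disc (34 mm radius, top 29 mm below this point) with an upright flat-sided black bar grip 46 mm long, 13 mm wide, top 6 mm below this point. The bar lies along the white pointer.
- pointer (a point): Tip of the dial's pointing direction: a point 44 mm from the axis in the direction of the white pointer line (on the bar's top and disc), level with the deck top. It moves with the dial.
- set_mark (a point): The point 44 mm from the dial's axis in the direction of the small red set marker, which lies on the deck at the well's edge at a varying angle, level with the deck top.
- dial (a joint): Angle of the dial in rad, 0 at its stop (off), growing clockwise as seen from above, up to 5.08. At 0 the pointer stands 2.54 rad counter-clockwise (from above) from the bath's x axis. Stiff by friction (0.06 N m), stays where it is left.
- b1: Amber bottle with a blue cap, 62 mm diameter, 90 mm tall, about 0.18 kg, one of two to four that are there (None when absent). Origin at the centre of its underside, z up along the bottle. The cap, 36 mm diameter, spans z 63 to 90 mm; the shoulder below it starts at 51 mm. Most of its weight is near the base.
- b2: Amber bottle with a blue cap, 62 mm diameter, 90 mm tall, about 0.18 kg, one of two to four that are there (None when absent). Origin at the centre of its underside, z up along the bottle. The cap, 36 mm diameter, spans z 63 to 90 mm; the shoulder below it starts at 51 mm. Most of its weight is near the base.
- b3: Amber bottle with a blue cap, 62 mm diameter, 90 mm tall, about 0.18 kg, one of two to four that are there (None when absent). Origin at the centre of its underside, z up along the bottle. The cap, 36 mm diameter, spans z 63 to 90 mm; the shoulder below it starts at 51 mm. Most of its weight is near the base.
- b4: Amber bottle with a blue cap, 62 mm diameter, 90 mm tall, about 0.18 kg, one of two to four that are there (None when absent). Origin at the centre of its underside, z up along the bottle. The cap, 36 mm diameter, spans z 63 to 90 mm; the shoulder below it starts at 51 mm. Most of its weight is near the base.
- clear: Clear bottle with a white cap, same size as the amber ones and standing among them; not part of this run, leave it alone. Origin at the centre of its underside.
- cork1: Cork flask ring, 84 mm diameter, 25 mm high, lying on the bench; leave it alone. Origin at the centre of its underside.
- cork2: Cork flask ring, 84 mm diameter, 25 mm high, lying on the bench; leave it alone. Origin at the centre of its underside.
- pen: Black marker pen, 136 mm long, lying on the bench in front of the bath, 18 mm thick; leave it alone. Origin near its middle.
- beaker: Glass beaker, 72 mm diameter, 90 mm high, standing left of and behind the bath; leave it alone. Origin at the centre of its underside.
Not all that is in view belongs to the job. What is shaped like the b2 but green or yellow is not meant.

How it is judged:
By the outcome, as a careful person would: the job done as asked, in the order asked, and still so for the second after the job is handed in, with the robot touching nothing.
Of b1, b2, b3, b4 only 2 to 4 are there at a start; the rules pass over those that are not, and their reading is None.
At some moment in a run one of b1, b2, b3, b4 may be knocked a few centimetres aside while the robot is not near it.
It also fails if it takes over 210 s, if anything falls off the work surface, if the arm or the gripper's body presses on something with over 40 N, if the wrist force passes 120 N, or if a joint passes its speed limit or range.

### The arm

A 6-joint arm with a two-finger parallel gripper is mounted at the origin on the work surface. World frame = base frame: x ahead of the robot, y to its left, z up, the work surface at z = 0. Lengths are in mm, angles in rad, forces in N, time in s.
With the tool pointing down it reaches from about 425 to 950 mm from the base axis. Payload 14.7 kg.
Tool frame: the origin (TCP) lies at the very end of the fingers, on their centre line; the grasp point (between the pads) lies 19 mm behind it; z points along the fingers, y is the line along which they close (so a half turn about z gives the same grasp; the last joint's range is limited). The gripper opens to 85 mm and grips with 20 to 120 N. Pads are 22 mm wide; open, the fingers measure 114 mm over their backs; the gripper's body (76 mm by 85 mm) begins 54 mm behind the grasp point. The pads swing forward as they close: fully open they stand 13 mm farther back than shut.
Start: joints at [1.204, 0.48, 1.596, -0, 1.065, -0.047], TCP at [204.321, 617.046, 231.297] pointing down, gripper open.
Joint ranges: [-2.75, 2.75], [-0.82, 2.05], [0.23, 2.67], [-1.56, 4.7], [0.09, 2.69], [-2.92, 2.92]. Speed limits (rad/s): [1.89, 1.89, 2.39, 3.01, 3.01, 3.01].

### API

Orientations are given as a unit quaternion [w, x, y, z].
In Python, from plant import ctrl gives the robot as it stands.
- The arm moves only by the shell command python3 -m jog 'ROWS' [FORCE]. ROWS is JSON, a list of rows, each a list of 5 numbers: the gripper's target within -1 to 1 (shut at 1, half-way at 0, fully open at -1), then the shift along the tool's x, y, z scaled (see below), then the turn about the tool's z scaled (see below). In form: [[gripper, x, y, z, turn], ...]. A call has 1 to 20 rows; each row shifts and turns the commanded pose from where the row before left it, along the tool's axes as they then stand; what a row does not reach is not made up. The controller multiplies each number of a shift by 0.05 m and each number of a turn by 45 degrees. A row lasts 1/8 s, in which the tool goes at most 62.5 mm and 10.7 degrees, less where a joint would pass 70% of its speed; a pose out of reach is approached as far as the arm can. A call with a number of a shift or a turn outside -1 to 1 is refused whole. A call with a gripper value outside its range is refused whole. The fingers move at their own pace and stop on an object; FORCE is the grip in N (left out, the last holds). Time passes only in rows, so rows that do not move let the fingers close. It gives the time, the measured TCP pose, the force, the opening and the grip force at its end, in the units of the state.
- ctrl.get_state(): the state, without advancing time (a new reading comes with each control period).
- ctrl.read_camera(name): name is "scene" or "side" or "wrist"; returns a dict with "image" (480x640x3 uint8, red, green, blue), "z_map" (480x640 float32, mm along the optical axis (not along the pixel's ray), 0 where there is no reading), "K" (3x3 intrinsics, pixels), "position" and "orientation" of the camera in the world. Camera axes: x right, y down, z forward; pixel columns grow to the right and rows downward; lengths in mm; the calibration is good to about 2 mm. The wrist camera is an equidistant fisheye: a pixel r from the principal point sees the ray r / f radians off the axis. A picture is of the moment at which its call begins.
- ctrl.sign_off(): hands the job in; it is judged then, once.
The state is a dict: "t": time; "joints": joint angles; "joint_vel": joint speeds; "joint_torque": joint torques, N m; "ee_pos": TCP position; "eef_rot": TCP orientation; "contact_force": force on the tool from outside, world axes, zero at the start; "wrist_torque": the same for the moment, N m; "grip_width": opening from 0.0 (shut) to 1.0 (fully open); "grip_force": force on a finger pad.
Only numpy, scipy, OpenCV 4.12 (cv2) and the standard library are available. Lean on these libraries where they do the work, as an engineer would, in place of code of your own. Each camera call takes 0.05 s, during which the arm holds its last target. There are 200 camera calls.

## Working session

There is one attempt and no reset: what is moved stays moved. The work goes in short steps, Python scripts to look and compute and a shell command to move; the robot and the scene stay as the last step left them, time stands still between calls to the robot, and variables do not carry over. Pictures are saved under pics/ and viewed, at most 14 in all, crops included, and the job is handed in when it is done.

```bash
ls; mkdir -p pics; cat > h.py <<'E'
import numpy as np, cv2
from scipy.spatial.transform import Rotation as R
from plant import ctrl
def q2R(q): return R.from_quat([q[1],q[2],q[3],q[0]])
def cam(n,save=None):
    c=ctrl.read_camera(n)
    if save: cv2.imwrite('pics/'+save,cv2.cvtColor(c['image'],cv2.COLOR_RGB2BGR))
    return c
def cloud(c,fish=False):
    K=np.array(c['K']);z=c['z_map'].astype(float);v,u=np.mgrid[:480,:640]
    x=(u-K[0,2])/K[0,0];y=(v-K[1,2])/K[1,1]
    if fish:
        r=np.hypot(x,y)+1e-9;s=np.tan(r)/r;x=x*s;y=y*s
    P=np.stack([x*z,y*z,z],-1)
    W=P@q2R(c['orientation']).as_matrix().T+np.array(c['position'])
    W[z<=0]=np.nan
    return W
def st():
    s=ctrl.get_state();Rm=q2R(s['eef_rot'])
    print('t',round(s['t'],2),'tcp',np.round(s['ee_pos'],1),'x',np.round(Rm.as_matrix()[:,0],3),'y',np.round(Rm.as_matrix()[:,1],3),'z',np.round(Rm.as_matrix()[:,2],3),'F',np.round(s['contact_force'],1),'g',s['grip_width'],s['grip_force'],'j',np.round(s['joints'],2))
    return s,Rm
E
python3 - <<'E'
from h import *
st()
for n in ('scene','side'):
    c=cam(n,n+'0.png'); np.savez('pics/'+n+'0.npz',W=cloud(c),im=c['image']); print(n,c['position'],c['orientation'],c['K'])
E
```

```text
pics
t 0.0 tcp [204.2 616.7 230.7] x [-0.949  0.314  0.   ] y [ 0.314  0.949 -0.001] z [-0.    -0.001 -1.   ] F [-0.5 -0.2 -0.2] g 1.0026043626869459 0.0 j [ 1.2   0.48  1.6   0.    1.07 -0.05]
scene [ 985.77586801  391.00711565 1088.69499602] [-0.11777883  0.39715814  0.87343585 -0.25593627] [[467.26542839   0.         319.81706721]
 [  0.         467.26542839 246.59982422]
 [  0.           0.           1.        ]]
side [ 264.48861019 -922.03431499  740.80469736] [-0.46593506  0.87279615 -0.1259893   0.07251279] [[551.72071873   0.         317.08226274]
 [  0.         551.72071873 230.56714809]
 [  0.           0.           1.        ]]
```

View pics/scene0.png

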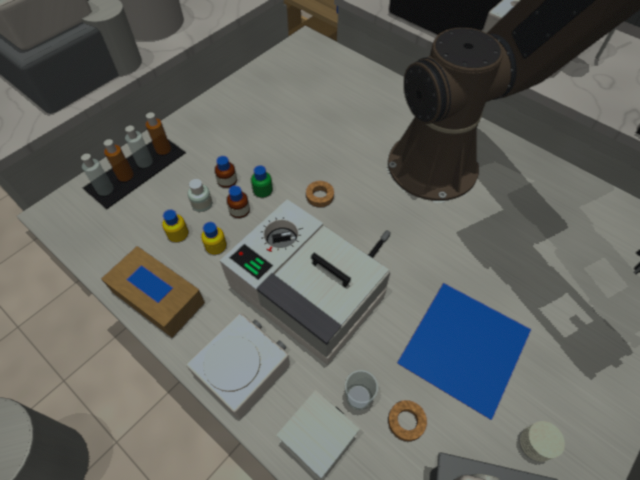

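View pics/side0.png

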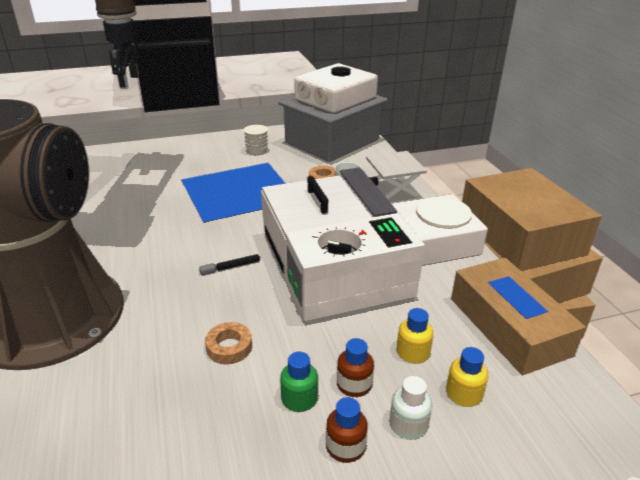

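Scene view: the amber bottles with blue caps are at (225,170) and (238,202). The green one is at (261,180), the yellows at (174,225) and (213,237), and the clear one at (200,193). The cover handle is at (330,268), the dial at (282,235), a red mark near (269,249), the pen at (378,244) and the mat at (465,345). The side view shows the same two ambers at (355,367) and (347,430).

```bash
cat > m.py <<'E'
from h import *
d=np.load('pics/scene0.npz');W=d['W'];im=d['im'];hsv=cv2.cvtColor(im,cv2.COLOR_RGB2HSV).astype(int)
H,S,V=hsv[...,0],hsv[...,1],hsv[...,2]
v,u=np.mgrid[:480,:640]
def box(a,b,c,e): return (u>=a)&(u<b)&(v>=c)&(v<e)
# handle
for nm in ('scene','side'):
    dd=np.load(f'pics/{nm}0.npz');w=dd['W'];i2=dd['im'];
    m=(w[...,2]>160)&(w[...,2]<180)&(i2.max(-1)<60)&((box(300,360,245,300)) if nm=='scene' else box(300,335,170,220))
    p=w[m][:,:2]; r=cv2.minAreaRect(p.astype(np.float32)); print('handle',nm,m.sum(),p.mean(0),r,np.median(w[m][:,2]))
# mat
m=(np.abs(W[...,2]-4)<8)&(H>100)&(H<125)&(S>150)&box(390,540,270,420)
print('mat',cv2.minAreaRect(W[m][:,:2].astype(np.float32)))
# blue caps
m=((H>100)&(H<125)&(S>150)&(V>60)&box(140,300,130,260)).astype(np.uint8)
n,l,s,c=cv2.connectedComponentsWithStats(m)
for i in range(1,n):
    if s[i,4]>30:
        p=W[l==i];p=p[p[:,2]>80];print('cap',c[i],s[i,4],np.round(np.nanmedian(p,0),1),len(p))
m=(W[...,2]>80)&(W[...,2]<95)&box(185,215,170,200); print('clear',np.nanmedian(W[m],0))
# top surfaces
m=(W[...,2]>134)&(W[...,2]<152)&box(210,400,190,360)
print('housing top rect',cv2.minAreaRect(W[m][:,:2].astype(np.float32)))
m=(W[...,2]>100)&(W[...,2]<125)&box(255,310,210,255)
print('well',m.sum(),W[m].mean(0) if m.any() else '')
m=((H<8)|(H>172))&(S>130)&box(240,320,205,275)&(V>80)
n,l,s,c=cv2.connectedComponentsWithStats(m.astype(np.uint8))
for i in range(1,n): print('red',c[i],s[i,4],np.round(np.nanmedian(W[l==i],0),1))
m=(W[...,2]>15)&(W[...,2]<32)
for b in ((300,340,175,210),(380,430,400,445)): q=m&box(*b);print('cork',np.nanmean(W[q],0))
m=(W[...,2]>8)&(W[...,2]<25)&box(365,395,228,260);print('pen',cv2.minAreaRect(W[m][:,:2].astype(np.float32)))
m=(W[...,2]>60)&(W[...,2]<95)&box(340,380,365,412);print('beaker',np.nanmean(W[m],0))
E
python3 m.py
```

```text
handle scene 268 [566.59109695  61.41616207] ((565.743408203125, 58.682010650634766), (12.425713539123535, 105.97154235839844), 1.7064337730407715) 169.6766193264251
handle side 181 [561.12236743  46.0497595 ] ((561.84033203125, 51.17900848388672), (10.8656644821167, 108.50385284423828), 2.227811813354492) 168.2942501340117
mat ((441.6246643066406, 388.93572998046875), (258.6170349121094, 236.08180236816406), 7.901864528656006)
cap [222.45762712 162.68644068] 118 [ 465.5 -431.1   89.9] 93
cap [259.664 172.424] 125 [ 421.3 -325.1   90. ] 96
cap [235.02255639 192.69172932] 133 [ 517.8 -322.2   90.1] 107
cap [169.86764706 216.59558824] 136 [ 689.  -392.1   90.1] 118
cap [209.89208633 229.15107914] 139 [ 645.5 -281.7   90.1] 116
clear [ 573.00601004 -424.75973067   89.80729605]
housing top rect ((585.7164916992188, -3.8736114501953125), (242.6047821044922, 329.2232666015625), 1.6423767805099487)
well 512 [ 550.79411077 -116.18693778  113.03660941]
red [269.6 249.2] 5 [611.7 -93.4 141.5]
red [241. 253.] 9 [ 663.1 -135.6  144.5]
cork [ 326.99906556 -181.81287191   24.61960034]
cork [682.54792153 382.95989745  25.07299167]
pen ((349.552490234375, 54.40829086303711), (103.9927978515625, 18.211130142211914), 6.657127380371094)
beaker [705.37872263 267.63871807  81.51490711]
```

```bash
cat > to.py <<'E'
# to.py x y z [tool-y angle deg]: remaining shift in tool axes (units of 50mm) and turn (units of 45deg)
import sys
from h import *
s,Rm=st();a=list(map(float,sys.argv[1:]))
d=np.array(a[:3])-s['ee_pos'];print('shift mm',np.round(d,1),'tool units',np.round(Rm.inv().apply(d)/50,3))
if len(a)>3:
    y=Rm.as_matrix()[:,1];c=np.degrees(np.arctan2(y[1],y[0]));t=(c-a[3]+90)%180-90;print('turn total units',round(t/45,3))
    an=np.radians(c-t);Y=np.array([np.cos(an),np.sin(an),0]);Z=np.array([0,0,-1.]);X=np.cross(Y,Z)
    print('after turn units',np.round(np.array([X@d,Y@d,Z@d])/50,3))
E
python3 -m jog '[[-1,-0.648,-0.521,0,0],[-1,-0.648,-0.521,0,0],[-1,-0.648,-0.521,0,0],[-1,-0.648,-0.521,0,0],[-1,-0.648,-0.521,0,0],[-1,-0.648,-0.521,0,0],[-1,-0.648,-0.521,0,0],[-1,-0.648,-0.521,0,0],[-1,-0.648,-0.521,0,0],[-1,-0.648,-0.521,0,0],[-1,-0.648,-0.521,0,0],[-1,-0.648,-0.521,0,0],[-1,-0.648,-0.521,0,0],[-1,-0.648,-0.521,0,0],[-1,-0.648,-0.521,0,0],[-1,-0.648,-0.521,0,0],[-1,0,0,0,0.195],[-1,0,0,0,0.195],[-1,0,0,0,0.195],[-1,0,0,0,0.195]]' 20
python3 -m jog '[[-1,0,0,0,0.195],[-1,0,0,0,0.195],[-1,0,0,0,0.195],[-1,0,0,0,0.195],[-1,0,0,0,0]]'
python3 to.py 565.5 58.5 210 1.64
python3 - <<'E'
from h import *
c=cam('wrist','w1.png');W=cloud(c,True);np.savez('pics/w1.npz',W=W,im=c['image'])
i=c['image'];m=(W[...,2]>162)&(W[...,2]<178)&(i.max(-1)<70)
m&=(abs(W[...,0]-565)<60)&(abs(W[...,1]-58)<80)
print('handle',m.sum(),np.median(W[m],0),cv2.minAreaRect(W[m][:,:2].astype(np.float32)))
E
```

```text
t: 2.6
ee_pos: [565.2, 58.3, 231.0]
eef_rot: [-0.0, 0.452, 0.892, -0.0]
contact_force: [-0.1, 0.0, -0.1]
grip_width: 0.996
grip_force: 0.0
t: 3.22
ee_pos: [565.2, 58.4, 231.1]
eef_rot: [-0.0, 0.698, 0.716, -0.0]
contact_force: [-0.1, 0.1, -0.4]
grip_width: 1.001
grip_force: 0.0
t 3.23 tcp [565.2  58.4 231.1] x [-0.027  1.    -0.   ] y [ 1.     0.027 -0.001] z [-0.001 -0.    -1.   ] F [-0.1  0.1 -0.4] g 1.0010672101024998 0.0 j [ 0.05  0.37  1.79 -0.    0.99  0.02]
shift mm [  0.3   0.1 -21.1] tool units [0.002 0.006 0.421]
turn total units -0.003
after turn units [0.002 0.006 0.421]
handle 3962 [563.20843778  64.30285225 170.33907366] ((563.368408203125, 57.43794250488281), (14.00458812713623, 108.53618621826172), 1.3077588081359863)
```

View pics/w1.png

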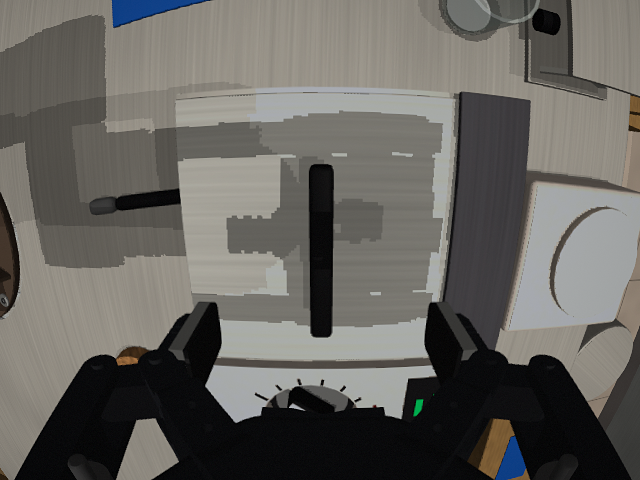

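The wrist view shows the handle bar from (321,165) to (321,335), at about (564, 57.5, 170). It lies centred between the fingers. I'll take only the top of the bar, with a light grip, so the cover can tilt in the pads.

```bash
python3 -m jog '[[-1,0,-0.02,0.5,0],[-1,0,0,0.5,0],[-1,0,0,0.3,0],[-1,0,0,0.1,0],[-1,0,0,0,0],[1,0,0,0,0],[1,0,0,0,0],[1,0,0,0,0],[1,0,0,0,0],[1,0,0,0,0],[1,0,0,0,0],[1,0,0,0,0]]' 20; python3 to.py 564 57.5 161
```

```text
t: 4.78
ee_pos: [564.4, 58.4, 161.5]
eef_rot: [0.0, 0.698, 0.716, 0.0]
contact_force: [-1.2, 0.3, 4.5]
grip_width: 0.157
grip_force: 22.1
t 4.78 tcp [564.4  58.4 161.5] x [-0.026  1.    -0.   ] y [1.    0.026 0.   ] z [ 0. -0. -1.] F [-1.2  0.3  4.5] g 0.15706852295438498 22.118631899356842 j [ 0.05  0.45  1.86 -0.    0.84  0.02]
shift mm [-0.4 -0.9 -0.5] tool units [-0.017 -0.008  0.011]
```

```bash
python3 -m jog '[[1,0,0,-0.06,0],[1,0,0,-0.06,0],[1,0,0,0,0]]' 20;  python3 -m jog '[[1,0,0,-0.03,0],[1,0,0,-0.03,0],[1,0,0,0,0]]';  python3 -m jog '[[1,0,0,-0.03,0],[1,0,0,-0.03,0],[1,0,0,0,0]]'
python3 - <<'E'
from h import *
st()
c=cam('side','s1.png');W=cloud(c);cv2.imwrite('pics/s1c.png',cv2.resize(cv2.cvtColor(c['image'][140:320,230:450],cv2.COLOR_RGB2BGR),None,fx=3,fy=3))
E
```

```text
t: 5.15
ee_pos: [564.5, 58.4, 167.5]
eef_rot: [0.0, 0.698, 0.716, 0.0]
contact_force: [0.4, 0.0, -4.2]
grip_width: 0.157
grip_force: 21.0
t: 5.52
ee_pos: [564.5, 58.4, 170.3]
eef_rot: [0.0, 0.698, 0.716, 0.0]
contact_force: [1.7, -0.5, -7.8]
grip_width: 0.157
grip_force: 20.7
t: 5.9
ee_pos: [564.4, 58.4, 173.4]
eef_rot: [0.0, 0.698, 0.716, 0.0]
contact_force: [2.6, -0.1, -8.3]
grip_width: 0.152
grip_force: 22.3
t 5.9 tcp [564.4  58.4 173.4] x [-0.026  1.     0.   ] y [1.    0.026 0.   ] z [ 0.  0. -1.] F [ 2.6 -0.1 -8.3] g 0.15206882286165652 22.31597829144448 j [0.05 0.43 1.85 0.   0.86 0.02]
```

View pics/s1c.png

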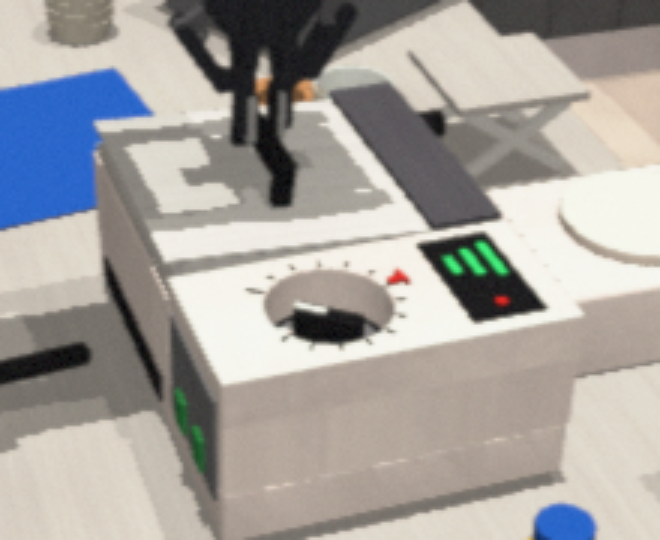

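The cover's front is rising, with the force steady at about 8 N. The red set triangle shows at full-frame (363,232) and the dial's bar at about (340,247). I'll measure the plate's tilt.

```bash
python3 -m jog '[[1,0,0,-0.03,0],[1,0,0,0,0]]'
cat > tilt.py <<'E'
from h import *
import sys
s,Rm=st();c=cam('scene');W=cloud(c);p=s['ee_pos']
q=W.reshape(-1,3);a=np.radians(float(sys.argv[1]) if len(sys.argv)>1 else 1.5);d=(q[:,:2]-p[:2])@np.array([[np.cos(a),-np.sin(a)],[np.sin(a),np.cos(a)]])
zlo=p[2]-60;m=(d[:,0]>-95)&(d[:,0]<75)&(abs(d[:,1])<95)&(abs(d[:,0])>20)&(q[:,2]>zlo)&(q[:,2]<p[2]-5)
A=np.c_[d[m],np.ones(m.sum())]
for k in range(4):
    k_=np.linalg.lstsq(A,q[m][:,2],rcond=None)[0];r=abs(A@k_-q[m][:,2]);mm=np.where(m)[0];m[mm[r>4]]=False;A=np.c_[d[m],np.ones(m.sum())]
print('slope x,y, z at handle',k_.round(4),m.sum())
E
python3 tilt.py
```

```text
t: 6.2
ee_pos: [564.4, 58.4, 174.9]
eef_rot: [-0.0, 0.698, 0.716, -0.0]
contact_force: [2.3, -1.1, -7.7]
grip_width: 0.156
grip_force: 23.4
t 6.2 tcp [564.4  58.4 174.9] x [-0.026  1.    -0.   ] y [ 1.     0.026 -0.   ] z [-0. -0. -1.] F [ 2.3 -1.1 -7.7] g 0.15648443570513773 23.409848890732974 j [ 0.05  0.43  1.85 -0.    0.86  0.02]
slope x,y, z at handle [-7.680000e-02  0.000000e+00  1.475177e+02] 3118
```

```bash
python3 -m jog '[[1,0,0,-0.03,0],[1,0,-0.08,0,0],[1,0,-0.08,0,0],[1,0,-0.08,-0.005,0],[1,0,0,0,0]]'; python3 -m jog '[[1,0,-0.08,-0.01,0],[1,0,-0.08,-0.01,0],[1,0,-0.08,-0.01,0],[1,0,-0.08,-0.01,0],[1,0,0,0,0]]'; python3 tilt.py
```

```text
t: 6.88
ee_pos: [551.6, 58.1, 176.5]
eef_rot: [-0.0, 0.698, 0.716, -0.0]
contact_force: [-2.3, 0.7, -6.1]
grip_width: 0.154
grip_force: 23.8
t: 7.5
ee_pos: [535.7, 57.6, 178.5]
eef_rot: [-0.0, 0.698, 0.716, -0.0]
contact_force: [-2.2, -0.1, -6.0]
grip_width: 0.155
grip_force: 24.4
t 7.5 tcp [535.7  57.6 178.5] x [-0.026  1.    -0.   ] y [ 1.     0.026 -0.001] z [-0.001 -0.    -1.   ] F [-2.2 -0.1 -6. ] g 0.15469956835114146 24.400505390949547 j [ 0.05  0.39  1.91 -0.    0.85  0.03]
slope x,y, z at handle [-8.950000e-02 -1.100000e-03  1.511373e+02] 3047
```

```bash
python3 -m jog '[[1,0,-0.08,0,0],[1,0,-0.08,0,0],[1,0,-0.08,0,0],[1,0,-0.08,0,0],[1,0,-0.08,0,0],[1,0,-0.08,0,0],[1,0,-0.08,0,0],[1,0,-0.08,0,0],[1,0,0,0,0]]'; python3 -m jog '[[1,0,-0.1,-0.1,0],[1,0,-0.1,-0.2,0],[1,0,0,-0.3,0],[1,0,0,-0.4,0],[1,0,0,-0.4,0],[1,0,0,0,0]]' 40; python3 tilt.py
```

```text
t: 8.68
ee_pos: [504.1, 56.8, 178.6]
eef_rot: [-0.0, 0.698, 0.716, -0.0]
contact_force: [-0.0, 0.2, -2.9]
grip_width: 0.153
grip_force: 21.5
t: 9.43
ee_pos: [495.6, 56.7, 250.6]
eef_rot: [0.001, 0.698, 0.716, 0.001]
contact_force: [0.7, -0.4, -3.6]
grip_width: 0.144
grip_force: 43.8
t 9.43 tcp [495.6  56.7 250.6] x [-0.026  1.     0.   ] y [1.    0.026 0.004] z [ 0.004  0.    -1.   ] F [ 0.7 -0.4 -3.6] g 0.14434575317019896 43.792394301854074 j [ 0.05  0.25  1.92 -0.    0.98  0.03]
slope x,y, z at handle [-4.780000e-02  4.000000e-04  2.232979e+02] 3257
```

```bash
python3 to.py 426.8 386.9 90 7.9
```

```text
t 9.47 tcp [495.   56.6 249.5] x [-0.026  1.     0.   ] y [1.    0.026 0.002] z [ 0.002  0.    -1.   ] F [ 0.6  0.2 -4. ] g 0.14761335779578103 43.794065192341805 j [ 0.05  0.25  1.92 -0.    0.98  0.03]
shift mm [ -68.2  330.3 -159.5] tool units [ 6.639 -1.199  3.187]
turn total units -0.143
after turn units [ 6.731 -0.442  3.189]
```

```bash
python3 -m jog '[[1,0.24,-0.043,0,0],[1,0.474,-0.0856,0,0],[1,0.474,-0.0856,0,0],[1,0.474,-0.0856,0,0],[1,0.474,-0.0856,0,0],[1,0.474,-0.0856,0,0],[1,0.474,-0.0856,0,0],[1,0.474,-0.0856,0,0],[1,0.474,-0.0856,0,0],[1,0.474,-0.0856,0,0],[1,0.474,-0.0856,0,0],[1,0.474,-0.0856,0,0],[1,0.474,-0.0856,0,0],[1,0.474,-0.0856,0,0],[1,0.24,-0.043,0,0],[1,0,0,0,-0.072],[1,0,0,0,-0.071],[1,0,0,0.3,0],[1,0,0,0.5,0],[1,0,0,0.5,0]]' 40; python3 -m jog '[[1,0,0,0.5,0],[1,0,0,0.5,0],[1,0,0,0.5,0],[1,0,0,0.3,0],[1,0,0,0,0]]'; python3 to.py 426.8 386.9 70 7.9
python3 - <<'E'
from h import *
c=cam('scene','sc2.png');cv2.imwrite('pics/sc2c.png',cv2.resize(cv2.cvtColor(c['image'][150:450,240:600],cv2.COLOR_RGB2BGR),None,fx=2,fy=2))
E
```

```text
t: 11.98
ee_pos: [425.5, 386.6, 181.7]
eef_rot: [-0.0, 0.657, 0.754, -0.0]
contact_force: [0.5, 1.2, -4.5]
grip_width: 0.149
grip_force: 43.8
t: 12.6
ee_pos: [425.2, 386.4, 92.2]
eef_rot: [-0.0, 0.657, 0.754, -0.001]
contact_force: [-0.0, 0.6, -3.8]
grip_width: 0.149
grip_force: 43.8
t 12.6 tcp [425.2 386.4  92.2] x [-0.137  0.991 -0.001] y [ 0.991  0.137 -0.002] z [-0.002 -0.002 -1.   ] F [-0.   0.6 -3.8] g 0.1488677247230198 43.82166695315391 j [ 0.68  0.55  1.89 -0.    0.7   0.55]
shift mm [  1.6   0.5 -22.2] tool units [0.007 0.034 0.444]
turn total units -0.001
after turn units [0.006 0.033 0.444]
```

View pics/sc2c.png

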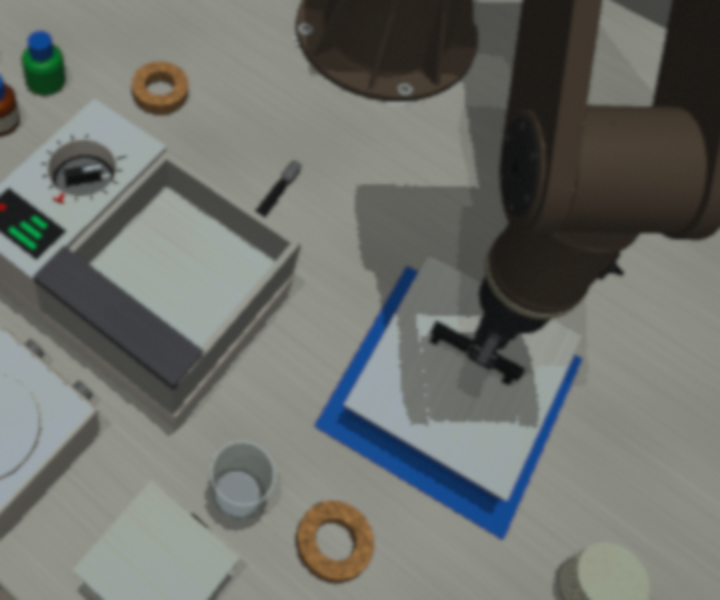

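The cover hangs square over the mat, with its corners at crop (345,405), (505,500) and (580,345), so I'll lower it.

```bash
python3 -m jog '[[1,0,0.033,0.3,0],[1,0,0,0.3,0],[1,0,0,0.1,0],[1,0,0,0,0]]' 20; python3 -m jog '[[1,0,0,0.06,0],[1,0,0,0.06,0],[1,0,0,0.04,0],[1,0,0,0.02,0],[1,0,0,0,0]]' 20;  python3 tilt.py 7.9
```

```text
t: 13.15
ee_pos: [427.3, 387.0, 58.0]
eef_rot: [-0.0, 0.657, 0.754, -0.0]
contact_force: [0.3, -0.2, -3.3]
grip_width: 0.147
grip_force: 43.8
t: 13.78
ee_pos: [427.1, 387.2, 49.8]
eef_rot: [-0.0, 0.657, 0.754, -0.0]
contact_force: [-5.5, -1.0, 4.8]
grip_width: 0.145
grip_force: 44.9
t 13.78 tcp [427.1 387.2  49.8] x [-0.138  0.99  -0.   ] y [ 0.99   0.138 -0.001] z [-0.001 -0.    -1.   ] F [-5.5 -1.   4.8] g 0.1450353181237128 44.91757321637124 j [0.68 0.62 1.91 0.   0.61 0.55]
slope x,y, z at handle [-3.42000e-02 -4.00000e-04  2.25418e+01] 3154
```

```bash
python3 -m jog '[[1,0,0,0.02,0],[1,0,0,0.02,0],[0.6,0,0,0,0],[0.5,0,0,0,0],[-1,0,0,0,0],[-1,0,0,0,0],[-1,0,0,0,0],[-1,0,0,0,0],[-1,0,0,0,0],[-1,0,0,-0.3,0],[-1,0,0,-0.6,0],[-1,0,0,-0.8,0],[-1,0,0,-0.8,0],[-1,0,0,0,0]]' 20;  python3 - <<'E'
from h import *
st();c=cam('wrist','w2.png');W=cloud(c,True)
z=W[...,2];i=c['image'].astype(int)
m=(abs(z-20)<3.5)&(abs(W[...,0]-430)<150)&(abs(W[...,1]-390)<130)
P=W[m];A=np.c_[P[:,:2]-[427,387],np.ones(len(P))];print('plane',np.linalg.lstsq(A,P[:,2],rcond=None)[0].round(4),cv2.minAreaRect(P[:,:2].astype(np.float32)))
m=(abs(z-4)<4)&(i[...,2]>i[...,0]+50)&(abs(W[...,0]-430)<190)&(abs(W[...,1]-390)<180)
print('mat',cv2.minAreaRect(W[m][:,:2].astype(np.float32)))
E
```

```text
t: 15.58
ee_pos: [429.1, 388.5, 176.6]
eef_rot: [0.001, 0.657, 0.754, 0.003]
contact_force: [1.0, 0.7, 0.1]
grip_width: 0.997
grip_force: 0.0
t 15.57 tcp [429.1 388.5 176.6] x [-0.138  0.99   0.003] y [0.99  0.138 0.005] z [ 0.005  0.004 -1.   ] F [1.  0.7 0.1] g 0.9971791805380811 0.0 j [0.68 0.44 1.82 0.   0.87 0.55]
plane [-5.00000e-04 -1.50000e-03  2.06033e+01] ((440.1199035644531, 386.88787841796875), (227.26148986816406, 198.40567016601562), 7.890507698059082)
mat ((441.650390625, 387.223388671875), (260.63250732421875, 241.24253845214844), 7.71633768081665)
```

View pics/w2.png

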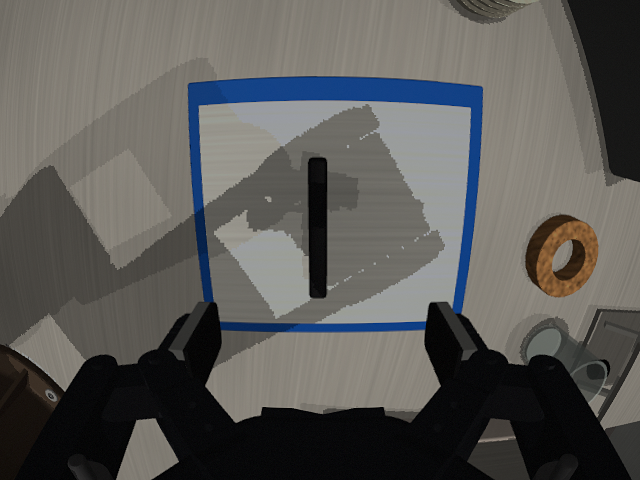

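The wrist view shows the cover flat and centred on the mat (blue margin all round, handle at (318,228)), level to within 0.002. Next are the bottles.

```bash
python3 -m jog '[[-1,-0.4,0,-0.4,0],[-1,-0.795,-0.01,-0.4,0],[-1,-0.795,-0.01,-0.4,0],[-1,-0.795,-0.01,-0.06,0],[-1,-0.795,-0.01,0,0],[-1,-0.795,-0.01,0,0],[-1,-0.795,-0.01,0,0],[-1,-0.795,-0.01,0,0],[-1,-0.795,-0.01,0,0],[-1,-0.795,-0.01,0,0],[-1,-0.795,-0.01,0,0],[-1,-0.795,-0.01,0,0],[-1,-0.795,-0.01,0,0],[-1,-0.795,-0.01,0,0],[-1,-0.795,-0.01,0,0],[-1,-0.795,-0.01,0,0],[-1,-0.795,-0.01,0,0],[-1,-0.795,-0.01,0,0],[-1,-0.4,-0.01,0,0],[-1,0,0,0,0]]'
cat > caps.py <<'E'
from h import *
import sys
st();c=cam('wrist',sys.argv[1]);W=cloud(c,True);i=c['image'];hsv=cv2.cvtColor(i,cv2.COLOR_RGB2HSV).astype(int);H,S,V=[hsv[...,k] for k in range(3)]
m=((H>98)&(H<128)&(S>120)&(V>30)).astype(np.uint8);n,l,s,cc=cv2.connectedComponentsWithStats(m)
for k in range(1,n):
    if s[k,4]>60:
        p=W[l==k];p=p[np.abs(p[:,2]-float(sys.argv[2]))<5]
        if len(p)>20:
            r=cv2.minEnclosingCircle(p[:,:2].astype(np.float32));print('cap px',cc[k].round(),'centre',np.round(r[0],1),'r',round(r[1],1),'z',np.median(p[:,2]).round(1))
c=cam('scene');W=cloud(c);hsv=cv2.cvtColor(c['image'],cv2.COLOR_RGB2HSV).astype(int);H,S,V=[hsv[...,k] for k in range(3)]
m=((H>100)&(H<125)&(S>150)&(V>60)).astype(np.uint8);n,l,s,cc=cv2.connectedComponentsWithStats(m)
for k in range(1,n):
    if s[k,4]>30:
        p=W[l==k];p=p[np.abs(p[:,2]-float(sys.argv[2]))<5]
        if len(p)>15: print('scene cap px',cc[k].round(),np.round(np.nanmedian(p,0),1))
E
python3 caps.py w3.png 90
```

```text
t: 18.12
ee_pos: [516.8, -323.4, 234.8]
eef_rot: [-0.001, 0.657, 0.754, -0.0]
contact_force: [0.1, 0.5, -0.2]
grip_width: 0.996
grip_force: 0.0
t 18.12 tcp [ 516.8 -323.4  234.8] x [-0.136  0.991  0.001] y [ 0.991  0.136 -0.001] z [-0.001  0.001 -1.   ] F [ 0.1  0.5 -0.2] g 0.9962942563205248 0.0 j [-0.61  0.42  1.69  0.    1.03 -0.75]
cap px [474. 197.] centre [ 643.5 -287.6] r 18.2 z 90.4
cap px [207. 209.] centre [ 417.3 -329.2] r 18.1 z 90.6
cap px [321. 221.] centre [ 514.8 -327.2] r 18.0 z 90.6
cap px [483. 313.] centre [ 685.6 -397.5] r 17.9 z 90.5
cap px [249. 325.] centre [ 460.9 -437.3] r 18.5 z 90.7
scene cap px [223. 163.] [ 463.9 -431.4   90.1]
scene cap px [260. 172.] [ 420.3 -325.8   90.1]
scene cap px [235. 193.] [ 518.  -323.1   90.3]
scene cap px [170. 217.] [ 688.5 -392.3   90.7]
scene cap px [210. 229.] [ 645.3 -283.2   90.1]
```

View pics/w3.png

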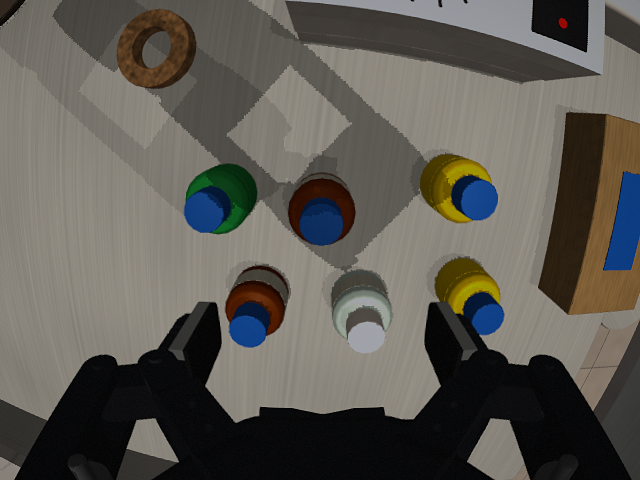

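The candidates in the wrist view are amber (321,221) and amber (249,325), green (205,211), yellows (478,198) and (485,312), and clear (366,336). Only the two ambers fit, and this close view confirms it. I'll grasp the first one's cap.

```bash
python3 -m jog '[[-1,-0.056,-0.044,0.5,0],[-1,0,0,0.7,0],[-1,0,0,0.7,0],[-1,0,0,0.7,0],[-1,0,0,0.5,0],[-1,0,0,0.3,0],[-1,0,0,0,0],[1,0,0,0,0],[1,0,0,0,0],[1,0,0,0,0],[1,0,0,0,0],[1,0,0,0,0],[1,0,0,0,0]]' 40;python3 -m jog '[[1,0,0,-0.1,0],[1,0,0,-0.3,0],[1,0,0,-0.6,0],[1,0,0,-0.8,0],[1,0,0,-0.8,0],[1,0,0,-0.8,0],[1,0,0,0,0]]' 40;  python3 to.py 564 15.5 240 1.5
```

```text
t: 19.85
ee_pos: [515.8, -326.3, 66.5]
eef_rot: [0.001, 0.657, 0.754, 0.0]
contact_force: [-1.8, 1.6, 9.2]
grip_width: 0.407
grip_force: 39.1
t: 20.72
ee_pos: [516.8, -327.0, 239.7]
eef_rot: [0.003, 0.657, 0.754, 0.0]
contact_force: [-0.5, -0.0, -3.2]
grip_width: 0.408
grip_force: 40.4
t 20.73 tcp [ 516.8 -327.   239.7] x [-0.138  0.99  -0.004] y [0.99  0.138 0.005] z [ 0.005 -0.004 -1.   ] F [-0.5 -0.  -3.2] g 0.4080966764328065 40.35311579704285 j [-0.61  0.42  1.68 -0.    1.04 -0.75]
shift mm [4.720e+01 3.425e+02 3.000e-01] tool units [ 6.656  1.878 -0.025]
turn total units 0.142
after turn units [ 6.824e+00  1.123e+00 -5.000e-03]
```

```bash
python3 -m jog '[[1,0.24,0.067,0,0],[1,0.475,0.134,0,0],[1,0.475,0.134,0,0],[1,0.475,0.134,0,0],[1,0.475,0.134,0,0],[1,0.475,0.134,0,0],[1,0.475,0.134,0,0],[1,0.475,0.134,0,0],[1,0.475,0.134,0,0],[1,0.475,0.134,0,0],[1,0.475,0.134,0,0],[1,0.475,0.134,0,0],[1,0.475,0.134,0,0],[1,0.475,0.134,0,0],[1,0.24,0.067,0,0],[1,0,0,0,0],[1,0,0,0.4,0],[1,0,0,0.5,0],[1,0,0,0.5,0],[1,0,0,0,0]]';  python3 to.py 565 15.5 139
python3 - <<'E'
from h import *
c=cam('wrist','w4.png')
E
```

```text
t: 23.22
ee_pos: [561.0, 15.9, 164.0]
eef_rot: [-0.001, 0.657, 0.754, -0.001]
contact_force: [-0.0, 0.5, -1.5]
grip_width: 0.412
grip_force: 40.4
t 23.23 tcp [561.   15.9 164. ] x [-0.137  0.991  0.   ] y [ 0.991  0.137 -0.004] z [-0.004 -0.    -1.   ] F [-0.   0.5 -1.5] g 0.4119301026945393 40.3686261177063 j [-0.03  0.44  1.87 -0.    0.84 -0.16]
shift mm [  4.   -0.4 -25. ] tool units [-0.019  0.08   0.5  ]
```

View pics/w4.png

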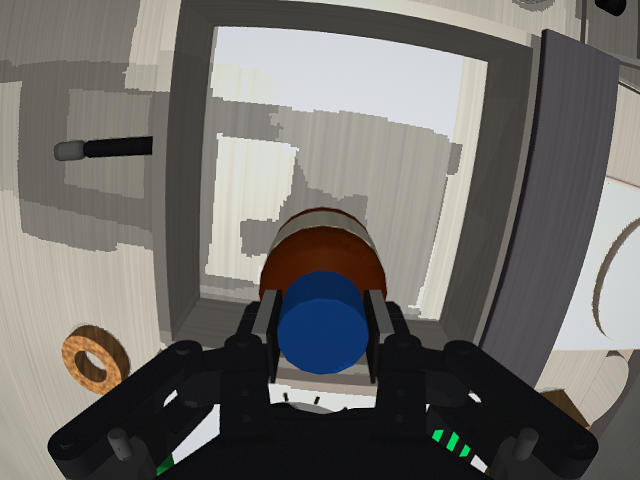

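The amber bottle hangs upright in the grip (cap at (322,320)) inside the tub's outline. I'll lower it gently.

```bash
python3 -m jog '[[1,-0.01,0.03,0.2,0],[1,0,0.03,0.16,0],[1,0,0,0.08,0],[1,0,0,0.04,0],[1,0,0,0,0]]'; python3 -m jog '[[1,0,0,0.03,0],[1,0,0,0.03,0],[1,0,0,0,0]]'
```

```text
t: 23.9
ee_pos: [565.5, 16.4, 141.5]
eef_rot: [-0.0, 0.657, 0.754, -0.0]
contact_force: [0.3, 1.1, -2.5]
grip_width: 0.407
grip_force: 40.5
t: 24.28
ee_pos: [565.5, 16.4, 138.5]
eef_rot: [-0.0, 0.657, 0.754, -0.0]
contact_force: [0.2, 0.6, -2.8]
grip_width: 0.407
grip_force: 40.5
```

```bash
python3 -m jog '[[1,0,0,0.02,0],[1,0,0,0.02,0],[1,0,0,0,0]]'; python3 -m jog '[[1,0,0,0.015,0],[1,0,0,0,0]]'
```

```text
t: 24.65
ee_pos: [565.6, 16.4, 136.5]
eef_rot: [0.0, 0.657, 0.754, 0.0]
contact_force: [-1.0, 1.6, -1.0]
grip_width: 0.408
grip_force: 40.8
t: 24.9
ee_pos: [565.6, 16.4, 136.5]
eef_rot: [0.0, 0.657, 0.754, 0.0]
contact_force: [-4.5, 0.1, 12.1]
grip_width: 0.406
grip_force: 42.1
```

```bash
python3 -m jog '[[0,0,0,-0.01,0],[-0.2,0,0,0,0],[-1,0,0,0,0],[-1,0,0,0,0],[-1,0,0,0,0],[-1,0,0,-0.2,0],[-1,0,0,-0.5,0],[-1,0,0,-0.7,0],[-1,0,0,-0.7,0],[-1,0,0,0,0]]'
python3 -m jog '[[-1,-0.31,-0.12,0,0],[-1,-0.619,-0.235,0,0],[-1,-0.619,-0.235,0,0],[-1,-0.619,-0.235,0,0],[-1,-0.619,-0.235,0,0],[-1,-0.619,-0.235,0,0],[-1,-0.619,-0.235,0,0],[-1,-0.619,-0.235,0,0],[-1,-0.619,-0.235,0,0],[-1,-0.619,-0.235,0,0],[-1,-0.619,-0.235,0,0],[-1,-0.619,-0.235,0,0],[-1,-0.619,-0.235,0,0],[-1,-0.619,-0.235,0,0],[-1,-0.31,-0.12,0,0],[-1,0,0,0,0],[-1,0,0,0,0]]'; python3 caps.py w5.png 90
python3 - <<'E'
from h import *
c=cam('scene','sc5.png');W=cloud(c);i=c['image'].astype(int)
m=(abs(W[...,2]-160)<5)&(i[...,2]>i[...,0]+40);print('tub cap',np.median(W[m],0) if m.any() else None)
E
```

```text
t: 26.15
ee_pos: [567.2, 16.4, 244.6]
eef_rot: [0.002, 0.657, 0.754, 0.002]
contact_force: [0.0, -0.2, -0.5]
grip_width: 1.0
grip_force: 0.0
t: 28.28
ee_pos: [461.8, -434.7, 240.9]
eef_rot: [-0.0, 0.657, 0.754, 0.0]
contact_force: [0.1, 0.4, 0.4]
grip_width: 1.001
grip_force: 0.0
t 28.27 tcp [ 461.8 -434.7  240.9] x [-0.138  0.99   0.001] y [ 0.99   0.138 -0.   ] z [-0.001  0.001 -1.   ] F [0.1 0.4 0.4] g 1.001202631541155 0.0 j [-0.8   0.45  1.62  0.    1.07 -0.94]
cap px [286.  83.] centre [ 417.1 -330. ] r 17.9 z 90.4
cap px [544.  90.] centre [ 643.2 -288.3] r 18.5 z 90.2
cap px [556. 213.] centre [ 685.6 -398.4] r 18.4 z 90.3
cap px [322. 218.] centre [ 461.  -436.9] r 18.0 z 90.5
scene cap px [223. 163.] [ 463.6 -431.9   90.2]
scene cap px [260. 172.] [ 420.6 -326.8   90.5]
scene cap px [170. 217.] [ 688.4 -392.6   90.6]
scene cap px [210. 229.] [ 646.1 -283.    90.7]
tub cap [566.67639898  17.45478908 160.63615928]
```

```bash
python3 -m jog '[[-1,-0.03,-0.02,0.5,0],[-1,0,0,0.7,0],[-1,0,0,0.7,0],[-1,0,0,0.7,0],[-1,0,0,0.5,0],[-1,0,0,0.34,0],[-1,0,0,0,0],[1,0,0,0,0],[1,0,0,0,0],[1,0,0,0,0],[1,0,0,0,0],[1,0,0,0,0],[1,0,0,0,0]]' 40;python3 -m jog '[[1,0,0,-0.1,0],[1,0,0,-0.3,0],[1,0,0,-0.6,0],[1,0,0,-0.8,0],[1,0,0,-0.8,0],[1,0,0,-0.9,0],[1,0,0,0,0],[1,0,0,0,0]]' 40;  python3 to.py 563 99.5 245
```

```text
t: 30.05
ee_pos: [461.7, -437.5, 70.3]
eef_rot: [0.001, 0.657, 0.754, -0.0]
contact_force: [0.5, 1.8, 7.7]
grip_width: 0.406
grip_force: 39.3
t: 31.05
ee_pos: [460.9, -436.8, 244.5]
eef_rot: [0.0, 0.657, 0.754, -0.0]
contact_force: [-0.2, 0.0, -2.6]
grip_width: 0.406
grip_force: 40.3
t 31.05 tcp [ 460.9 -436.8  244.5] x [-0.138  0.99  -0.   ] y [ 0.99   0.138 -0.   ] z [-0. -0. -1.] F [-0.2  0.  -2.6] g 0.40629069946087765 40.320013761520386 j [-0.81  0.45  1.62 -0.    1.08 -0.94]
shift mm [1.021e+02 5.363e+02 5.000e-01] tool units [10.344  3.498 -0.011]
```

```bash
python3 -m jog '[[1,0.323,0.109,-0.2,0],[1,0.6465,0.2186,-0.2,0],[1,0.6465,0.2186,0,0],[1,0.6465,0.2186,0,0],[1,0.6465,0.2186,0,0],[1,0.6465,0.2186,0,0],[1,0.6465,0.2186,0,0],[1,0.6465,0.2186,0,0],[1,0.6465,0.2186,0,0],[1,0.6465,0.2186,0,0],[1,0.6465,0.2186,0,0],[1,0.6465,0.2186,0,0],[1,0.6465,0.2186,0,0],[1,0.6465,0.2186,0,0],[1,0.6465,0.2186,0,0],[1,0.6465,0.2186,0,0],[1,0.323,0.109,0,0],[1,0,0,0,0],[1,0,0,0,0]]';  python3 to.py 563 99.5 145
```

```text
t: 33.42
ee_pos: [562.8, 98.6, 264.1]
eef_rot: [-0.0, 0.657, 0.754, -0.0]
contact_force: [0.2, 0.5, -2.2]
grip_width: 0.399
grip_force: 40.3
t 33.42 tcp [562.8  98.6 264.1] x [-0.138  0.99  -0.   ] y [ 0.99   0.138 -0.001] z [-0.001 -0.    -1.   ] F [ 0.2  0.5 -2.2] g 0.3993878991788954 40.25018513202667 j [ 0.12  0.34  1.74 -0.    1.06 -0.02]
shift mm [   0.2    0.9 -119.1] tool units [0.017 0.009 2.382]
```

```bash
python3 -m jog '[[1,0,0,0.4,0],[1,0,0,0.6,0],[1,0,0,0.6,0],[1,0,0,0.5,0],[1,0,0,0.2,0],[1,0,0,0.06,0],[1,0,0,0,0]]'; python3 -m jog '[[1,0,0,0.03,0],[1,0,0,0.02,0],[1,0,0,0,0]]'; python3 -m jog '[[1,0,0,0.02,0],[1,0,0,0,0]]'
```

```text
t: 34.3
ee_pos: [563.6, 99.0, 147.0]
eef_rot: [0.0, 0.657, 0.754, 0.0]
contact_force: [0.5, -0.2, -2.1]
grip_width: 0.405
grip_force: 40.3
t: 34.67
ee_pos: [563.3, 99.2, 144.0]
eef_rot: [0.0, 0.657, 0.754, 0.0]
contact_force: [-0.2, -0.3, -2.2]
grip_width: 0.406
grip_force: 40.3
t: 34.92
ee_pos: [563.2, 99.2, 142.7]
eef_rot: [-0.0, 0.657, 0.754, -0.0]
contact_force: [0.8, -0.3, -2.2]
grip_width: 0.404
grip_force: 40.3
```

```bash
python3 -m jog '[[1,0,0,0.02,0],[1,0,0,0.015,0],[1,0,0,0,0]]'; python3 -m jog '[[1,0,0,0.015,0],[1,0,0,0,0]]'
```

```text
t: 35.3
ee_pos: [563.2, 99.2, 141.0]
eef_rot: [-0.0, 0.657, 0.754, -0.0]
contact_force: [-0.8, -0.2, -2.1]
grip_width: 0.405
grip_force: 40.3
t: 35.55
ee_pos: [563.3, 99.2, 140.4]
eef_rot: [0.0, 0.657, 0.754, 0.0]
contact_force: [0.2, 0.6, -0.9]
grip_width: 0.401
grip_force: 40.4
```

```bash
python3 -m jog '[[1,0,0,0.01,0],[1,0,0,0.005,0],[0.1,0,0,0,0],[-0.2,0,0,0,0],[-1,0,0,0,0],[-1,0,0,0,0],[-1,0,0,0,0],[-1,0,0,-0.2,0],[-1,0,0,-0.5,0],[-1,0,0,-0.7,0],[-1,0,0,-0.7,0],[-1,0,0,-0.1,0],[-1,0,0,0,0]]'
python3 -m jog '[[-1,-0.455,-0.07,0,0],[-1,-0.455,-0.07,0,0],[-1,-0.455,-0.07,0,0],[-1,-0.455,-0.07,0,0],[-1,-0.455,-0.07,0,0],[-1,-0.455,-0.07,0,0],[-1,-0.455,-0.07,0,0],[-1,-0.455,-0.07,0,0],[-1,-0.455,-0.07,0,0],[-1,0,0,0,0],[-1,0,0,0,0]]'
cat > dial.py <<'E'
from h import *
import sys
st();c=cam('wrist',sys.argv[1]);W=cloud(c,True);np.savez('pics/dial.npz',W=W,im=c['image'])
cv2.imwrite('pics/'+sys.argv[2],cv2.cvtColor(c['image'],cv2.COLOR_RGB2BGR))
z=W[...,2];i=c['image'].astype(int);near=(abs(W[...,0]-560)<75)&(abs(W[...,1]+105)<70)
# well: points below deck top
m=near&(z<132)&(z>95);p=W[m]
red=near&(i[...,0]>i[...,1]+60)&(i[...,0]>i[...,2]+60)&(abs(z-140)<5)
n,l,s,cc=cv2.connectedComponentsWithStats(red.astype(np.uint8))
for k in range(1,n):print('red',cc[k].round(1),s[k,4],np.mean(W[l==k],0).round(1))
d=near&(abs(z-111)<2.5);print('disc circ',d.sum(),cv2.minEnclosingCircle(W[d][:,:2].astype(np.float32)))
b=near&(abs(z-134)<4)&(i.max(-1)<60);print('bar',b.sum(),cv2.minAreaRect(W[b][:,:2].astype(np.float32)),np.median(z[b]))
wh=near&(z<138)&(z>126)&(i.min(-1)>140);print('white',wh.sum(),W[wh].mean(0) if wh.any() else '')
dk=near&(abs(z-140.5)<2.5);q=dk.astype(np.uint8)
u=cv2.minEnclosingCircle
print('below',m.sum(),u(p[:,:2].astype(np.float32)))
ys,xs=np.where(b);print('bar px',xs.mean(),ys.mean())
E
python3 dial.py w6.png w6b.png; python3 - <<'E'
from h import *
c=cam('scene','sc6.png');W=cloud(c);i=c['image'].astype(int)
m=((abs(W[...,2]-160)<5)&(i[...,2]>i[...,0]+40)).astype(np.uint8);n,l,s,cc=cv2.connectedComponentsWithStats(m)
for k in range(1,n): print('tub cap',s[k,4],np.median(W[l==k],0))
E
```

```text
t: 37.17
ee_pos: [563.2, 99.2, 249.9]
eef_rot: [0.0, 0.657, 0.754, 0.0]
contact_force: [-0.1, 0.1, -0.3]
grip_width: 1.002
grip_force: 0.0
t: 38.55
ee_pos: [559.8, -107.4, 248.8]
eef_rot: [-0.001, 0.657, 0.754, -0.0]
contact_force: [0.1, 0.3, -0.5]
grip_width: 1.003
grip_force: 0.0
t 38.55 tcp [ 559.8 -107.4  248.8] x [-0.137  0.991  0.001] y [ 0.991  0.137 -0.001] z [-0.001  0.001 -1.   ] F [ 0.1  0.3 -0.5] g 1.002625968459941 0.0 j [-0.24  0.35  1.76  0.    1.03 -0.38]
red [397.3 225.6] 158 [609.8 -93.4 144.1]
disc circ 4777 ((561.46923828125, -69.96442413330078), 79.52323150634766)
bar 844 ((558.4862060546875, -106.51245880126953), (13.71816349029541, 46.31248474121094), 53.31435012817383) 134.2971010777704
white 886 [517.03521141 -43.56083324 130.53257509]
below 11112 ((560.81494140625, -68.82453918457031), 80.6522445678711)
bar px 325.5580568720379 231.18601895734596
tub cap 169 [566.81962825  17.0139542  160.69541978]
tub cap 174 [564.84529738 100.30423903 160.64680043]
```

View pics/w6.png

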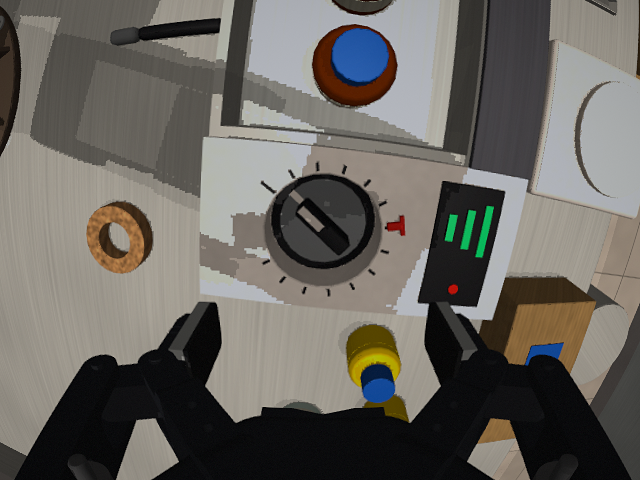

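The wrist view shows both ambers upright in the tub, the dial bar at (322,226) with its white pointer up-left at (300,205), and the red marker at (397,226). The axis is at about (558.5, -106.5). The pointer stands at 143° and the marker at about 14°, so the dial needs about 129° clockwise.

```bash
python3 - <<'E'
from h import *
d=np.load('pics/dial.npz');W=d['W'];i=d['im'].astype(int);z=W[...,2]
r=np.hypot(W[...,0]-558.5,W[...,1]+106.5)
m=(r<50)&(z<135)&(z>100)
# lower disc
q=(r<40)&(abs(z-111.5)<3);print('disc',q.sum(),cv2.minEnclosingCircle(W[q][:,:2].astype(np.float32)),np.median(z[q]))
# deck pixels' inner edge: project rays to z=140.. use 3D deck points closest
k=(abs(z-141)<2.5)&(r<60);a=np.degrees(np.arctan2(W[...,1]+106.5,W[...,0]-558.5))
E=[]
for t in range(-180,180,10):
    s=k&(abs(a-t)<5)
    if s.any(): j=np.argmin(np.where(s,r,9e9));E.append(W.reshape(-1,3)[j])
E=np.array(E);A=np.c_[2*E[:,:2],np.ones(len(E))];s=np.linalg.lstsq(A,(E[:,:2]**2).sum(1),rcond=None)[0];print('well',s[:2],np.sqrt(s[2]+s[:2]@s[:2]),len(E),np.median(z[k]))
E
python3 -m jog '[[0,0.021,-0.023,0,0],[0.435,0,0,0,-0.168],[0.435,0,0,0,-0.168],[0.435,0,0,0,-0.168],[0.435,0,0,0,-0.168],[0.435,0,0,0,-0.168],[0.435,0,0,0,-0.168],[0.435,0,0,0.6,0],[0.435,0,0,0.6,0],[0.435,0,0,0.5,0],[0.435,0,0,0,0],[0.435,0,0,0,0]]' 20
python3 to.py 558.5 -106.5 116 53.3
```

```text
disc 4414 ((558.4630737304688, -106.4866943359375), 39.93292236328125) 111.56767842060805
well [ 558.43964958 -106.41584508] 41.43076463677018 36 140.6070104976667
t: 40.15
ee_pos: [559.4, -106.9, 165.5]
eef_rot: [0.0, 0.315, 0.949, 0.0]
contact_force: [0.5, -0.3, -0.4]
grip_width: 0.28
grip_force: 0.0
t 40.15 tcp [ 559.4 -106.9  165.5] x [-0.802  0.598 -0.001] y [0.598 0.802 0.   ] z [ 0.001 -0.    -1.   ] F [ 0.5 -0.3 -0.4] g 0.2802877656425816 0.0 j [-0.24  0.44  1.85  0.    0.85 -1.17]
shift mm [ -0.9   0.4 -49.5] tool units [ 0.021 -0.005  0.989]
turn total units -0.0
after turn units [ 0.02  -0.004  0.989]
```

```bash
python3 -m jog '[[0.435,0.02,0,0.3,0],[0.435,0,0,0.3,0],[0.435,0,0,0.2,0],[0.435,0,0,0.18,0],[0.435,0,0,0,0]]'; python3 -m jog '[[1,0,0,0,0],[1,0,0,0,0],[1,0,0,0,0],[1,0,0,0,0],[1,0,0,0,0]]' 40; python3 -m jog '[[1,0,0,0,0.15],[1,0,0,0,0.15],[1,0,0,0,0.15],[1,0,0,0,0.15],[1,0,0,0,0]]' 40; python3 -m jog '[[1,0,0,0,0.15],[1,0,0,0,0.15],[1,0,0,0,0.15],[1,0,0,0,0.15],[1,0,0,0,0.15],[1,0,0,0,0.15],[1,0,0,0,0.15],[1,0,0,0,0.15],[1,0,0,0,0.15],[1,0,0,0,0.15],[1,0,0,0,0.15],[1,0,0,0,0.15],[1,0,0,0,0.15],[1,0,0,0,0.15],[1,0,0,0,0.1],[1,0,0,0,0]]' 40
python3 to.py 558.5 -106.5 116 -75.7
```

```text
t: 40.78
ee_pos: [557.7, -106.4, 114.7]
eef_rot: [-0.001, 0.315, 0.949, -0.0]
contact_force: [-0.3, 0.3, 0.1]
grip_width: 0.284
grip_force: 0.0
t: 41.4
ee_pos: [558.5, -106.1, 115.7]
eef_rot: [0.0, 0.315, 0.949, 0.0]
contact_force: [3.2, 4.6, -6.7]
grip_width: 0.137
grip_force: 41.3
t: 42.02
ee_pos: [558.8, -105.8, 115.8]
eef_rot: [0.0, 0.529, 0.849, 0.001]
contact_force: [5.4, 8.8, -7.6]
grip_width: 0.144
grip_force: 41.2
t: 44.02
ee_pos: [560.3, -106.2, 115.8]
eef_rot: [0.0, 0.989, 0.149, 0.002]
contact_force: [12.7, 5.3, -15.7]
grip_width: 0.139
grip_force: 40.2
t 44.02 tcp [ 560.3 -106.2  115.8] x [0.955 0.295 0.004] y [ 0.295 -0.955  0.001] z [ 0.004 -0.    -1.   ] F [ 12.7   5.3 -15.7] g 0.13905641224843074 40.16135573387146 j [-0.24  0.51  1.89  0.    0.74  1.03]
shift mm [-1.8 -0.3  0.2] tool units [-0.036 -0.005 -0.004]
turn total units 0.064
after turn units [-0.036 -0.004 -0.004]
```

```bash
python3 -m jog '[[1,0,0,0,0.064],[1,0,0,0,0],[0.435,0,0,0,0],[0.435,0,0,0,0],[0.435,0,0,0,0],[0.435,0,0,-0.3,0],[0.435,0,0,-0.5,0],[0.435,0,0,-0.8,0],[0,0,0,-0.8,0],[-1,0,0,-0.3,0],[-1,0,0,0,0],[-1,0,0,0,0]]'; sed -i 's/near=.*/near=np.hypot(W[...,0]-558.4,W[...,1]+106.4)<75/' dial.py; cat >> dial.py <<'E'
cv2.imwrite('pics/'+sys.argv[2],cv2.resize(cv2.cvtColor(c['image'][100:340,180:500],cv2.COLOR_RGB2BGR),None,fx=2.5,fy=2.5))
E
python3 dial.py w7.png w7c.png
```

```text
t: 45.52
ee_pos: [557.5, -106.3, 249.5]
eef_rot: [-0.0, 0.992, 0.125, -0.001]
contact_force: [-0.7, 0.6, -0.4]
grip_width: 1.001
grip_force: 0.0
t 45.52 tcp [ 557.5 -106.3  249.5] x [ 0.969  0.249 -0.001] y [ 0.249 -0.969 -0.001] z [-0.002  0.    -1.   ] F [-0.7  0.6 -0.4] g 1.0014837892889992 0.0 j [-0.24  0.35  1.77 -0.    1.03  1.08]
red [324.7 155.6] 158 [610.2 -94.  144. ]
disc circ 4910 ((557.8816528320312, -106.82540130615234), 42.38898849487305)
bar 796 ((559.2113647460938, -106.46083068847656), (45.663658142089844, 12.67988109588623), 14.028478622436523) 134.35018580173994
white 131 [528.7982857  -42.86658053 130.43936228]
below 9305 ((558.4391479492188, -88.31462860107422), 60.63490676879883)
bar px 323.4861809045226 231.0213567839196
```

View pics/w7.png

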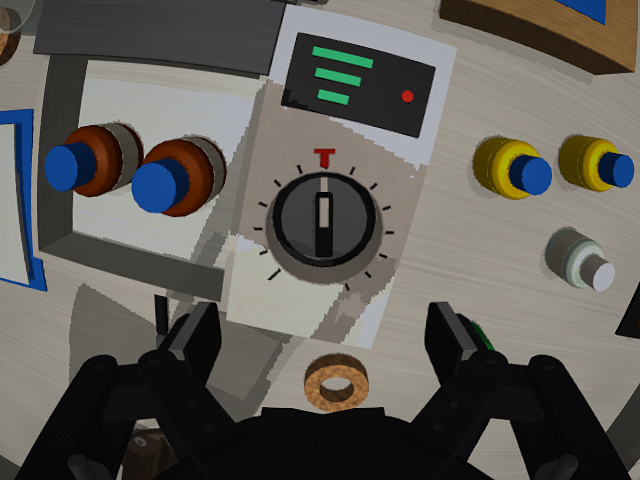

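The pointer at (324,185) points straight at the red marker at (324,156): 14.0° against 13.5°. Both ambers stand upright in the tub, the cover lies on the mat, and the other bottles are untouched.

```bash
python3 -c "
from plant import ctrl
print(ctrl.sign_off())"
```

```text
the job is handed in; nothing more can be done
None
```

The job is handed in, at about 46 s of the 210 s allowed: the cover lies flat, handle up, on the mat, both amber bottles stand upright in the tub, and the dial pointer is within about 0.5° of the red set marker.

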